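# Run a fingertip along a row of tubes to shut their caps

### The job

The six sample tubes in the full row of the rack have their caps ajar: run a fingertip lightly along the row, starting at the end on the hinge side of the tubes, where the rack has its white writing strip, so that the finger rides down over each cap and does not catch under its lip, and shut all six in turn. Leave the three wide-open tubes of the other row open, do not lift or shove the rack, leave the glassware and the tip box alone, and finish with the hand clear.

Things in the scene. Friction and masses are not known exactly. Their poses are not given: they have to be found in the camera images.
- rack: Loose rack on rubber feet, 100 mm wide (x), y from -95 to +119 mm, 62 mm high, 1.3 kg, any yaw; origin on its underside; z up. Blank white writing strip across its +y end. Row to close: six tubes at rack x = -27 mm, 28 mm apart from y = +70 (tube 1) to -70 mm (tube 6). Other row, x = +27 mm: three wide-open tubes at y = +42, +14, -14 mm. Middle row empty. Every cap hinges on its tube's +y side; its thumb lip is at -y.
- tube1_top (a point): Centre of the top of tube 1's cap as it is when shut, 72 mm above the bench (does not follow the cap's swing). Tube 1 is at the hinge end of the row. White caps, 19.4 mm across, 5 mm thick; hinge 13.5 mm from the tube's axis, 67.5 mm above the bench, with a strap sloping up to the cap's top; lip end 26.7 mm from the hinge. A finger run from tube 1 to tube 6 at shut-cap height rides down over each cap.
- tube6_top (a point): The same point of tube 6, at the lip end of the row, 140 mm from that of tube 1. Each tube stands on a rubber ring: under the finger it sinks about 1 mm for each 1 N, at most 4 mm, and comes back, so running about 1 mm below the shut-cap height is a light press.
- cap1 (a joint): Cap of tube 1 of the row to close, opening angle in rad: 0 = flat shut, starts ajar at 0.3 to 0.5 (lip 8 to 13 mm up), grows as it opens. A stiff hinge: it stays where it is left; closing takes about 0.006 N m (0.5 N in the middle of the cap, more near the hinge).
- cap2 (a joint): Cap of tube 2 of the row to close, opening angle in rad: 0 = flat shut, starts ajar at 0.3 to 0.5 (lip 8 to 13 mm up), grows as it opens. A stiff hinge: it stays where it is left; closing takes about 0.006 N m (0.5 N in the middle of the cap, more near the hinge).
- cap3 (a joint): Cap of tube 3 of the row to close, opening angle in rad: 0 = flat shut, starts ajar at 0.3 to 0.5 (lip 8 to 13 mm up), grows as it opens. A stiff hinge: it stays where it is left; closing takes about 0.006 N m (0.5 N in the middle of the cap, more near the hinge).
- cap4 (a joint): Cap of tube 4 of the row to close, opening angle in rad: 0 = flat shut, starts ajar at 0.3 to 0.5 (lip 8 to 13 mm up), grows as it opens. A stiff hinge: it stays where it is left; closing takes about 0.006 N m (0.5 N in the middle of the cap, more near the hinge).
- cap5 (a joint): Cap of tube 5 of the row to close, opening angle in rad: 0 = flat shut, starts ajar at 0.3 to 0.5 (lip 8 to 13 mm up), grows as it opens. A stiff hinge: it stays where it is left; closing takes about 0.006 N m (0.5 N in the middle of the cap, more near the hinge).
- cap6 (a joint): Cap of tube 6 of the row to close, opening angle in rad: 0 = flat shut, starts ajar at 0.3 to 0.5 (lip 8 to 13 mm up), grows as it opens. A stiff hinge: it stays where it is left; closing takes about 0.006 N m (0.5 N in the middle of the cap, more near the hinge).
- waitcap1 (a joint): Cap of tube 1 of the three wide-open tubes in the other row, opening angle in rad: starts at 1.85 to 2.0, upright and leaning a little back, top edge about 92 mm above the bench. To be left open.
- waitcap2 (a joint): Cap of tube 2 of the three wide-open tubes in the other row, opening angle in rad: starts at 1.85 to 2.0, upright and leaning a little back, top edge about 92 mm above the bench. To be left open.
- waitcap3 (a joint): Cap of tube 3 of the three wide-open tubes in the other row, opening angle in rad: starts at 1.85 to 2.0, upright and leaning a little back, top edge about 92 mm above the bench. To be left open.
- flask_big: Loose glass Erlenmeyer flask with an aluminium-foil cap, 107 mm high, 66 mm wide at the foot, about 160 g. Origin: centre of its underside. Bystander.
- flask_small: The same in a smaller size, 88 mm high, 54 mm wide at the foot, about 110 g. Origin: centre of its underside. Bystander.
- dish: Loose covered glass culture dish, 100 mm in diameter, 20 mm high. Origin: centre of its underside. Bystander.
- tip_box: Loose closed pipette-tip box, 82 x 120 x 54 mm, dark green with a clear lid. Origin: centre of its underside. Bystander.
Mind the look-alikes: they are no part of the job. Several things have the shape of the rack; the one meant has the colours described above.

How it is judged:
By the outcome, as a careful person would: the job done as asked, in the order asked, and still so for the second after the job is handed in, with the robot touching nothing.
It also fails if it takes over 45 s, if anything falls off the work surface, if the arm or the gripper's body presses on something with over 40 N, if the wrist force passes 120 N, or if a joint passes its speed limit or range.

### The arm

A 6-joint arm with a two-finger parallel gripper is mounted at the origin on the work surface. World frame = base frame: x ahead of the robot, y to its left, z up, the work surface at z = 0. Lengths are in m, angles in rad, forces in N, time in s.
With the tool pointing down it reaches from about 0.325 to 0.85 m from the base axis. Payload 15.5 kg.
Tool frame: the origin (TCP) lies at the very end of the fingers, on their centre line; the grasp point (between the pads) lies 19 mm behind it; z points along the fingers, y is the direction in which the jaws open and shut (so a half turn about z gives the same grasp; the last joint's range is limited). The gripper opens to 91 mm and grips with 3 to 60 N. Pads are 32 mm wide; open, the fingers measure 118 mm over their backs; the gripper's body (76 mm by 178 mm) begins 60 mm behind the grasp point.
Start: joints at [1.117, 0.494, 1.345, -0, 1.302, -0.096], TCP at [0.219, 0.585, 0.214] pointing down, gripper open.
Joint ranges: [-2.91, 2.91], [-0.82, 2.16], [0.22, 2.67], [-1.22, 4.37], [0.12, 2.79], [-3.08, 3.08]. Speed limits (rad/s): [1.89, 1.89, 2.57, 3.01, 3.01, 3.01].

### API

Orientations are given as a unit quaternion [x, y, z, w].
In Python, from workcell import arm, viewer gives the robot as it stands.
- The arm moves only by the shell command python3 -m creep 'ROWS' [FORCE]. ROWS is JSON, a list of rows, each a list of 7 numbers: the shift along the tool's x, y, z as a fraction of full scale, then the turn, a rotation vector about the tool's x, y, z as a fraction of full scale, then the opening, from -1 (shut) to 1 (fully open). In form: [[tx, ty, tz, ax, ay, az, hand], ...]. A call has 1 to 10 rows; each row is the pose to reach, as a shift and turn from the pose commanded when the call began, along the tool's axes at that moment; what a row does not reach only later rows make up. Full scale, the value 1, is 0.25 m for a shift and 45 degrees for a turn. A row lasts 1/8 s, in which the tool goes at most 62.5 mm and 10.7 degrees, less where a joint would pass 70% of its speed; a pose out of reach is approached as far as the arm can. A call with a number of a shift or a turn outside -1 to 1 is refused whole. A call with a gripper value outside its range is refused whole. The fingers move at their own pace and stop on an object; FORCE is the grip in N (left out, the last holds). Time passes only in rows, so rows that repeat a pose let the fingers close. It gives the time, the measured TCP pose, the force and the opening at its end, in the units of the state.
- arm.read_state(): the state, without advancing time (a new reading comes with each control period).
- viewer.get_image(name): name is "scene" or "top"; returns the picture (400x640x3 uint8, red, green, blue); there is no depth.
- viewer.camera_info(name): a dict with "camera_matrix" (3x3 intrinsics, pixels), "k1" (the pictures are not rectified: a ray, as slopes to the right and down, at radius r is drawn at 1 + k1 r^2 times it, then the intrinsics apply), "origin" and "orientation" of the camera in the world. Camera axes: x right, y down, z forward; pixel columns grow to the right and rows downward; lengths in m; the calibration is good to about 2 mm. A picture is of the moment at which its call begins. camera_info takes no time and is no camera call.
- arm.sign_off(): hands the job in, once; it reports no verdict.
The state is a dict: "time_s": time; "qpos": joint angles; "joint_vel": joint speeds; "effort": joint torques, N m; "eef_pos": TCP position; "tool_rot": TCP orientation; "wrist_force": force on the tool from outside, world axes, zero at the start; "wrist_torque": the same for the moment, N m; "grip_width": finger opening in m.
Only numpy, scipy, OpenCV 4.12 (cv2) and the standard library are available. Lean on these libraries where they do the work, as an engineer would, in place of code of your own. Each camera call takes 0.05 s, during which the arm holds its last target.

## Working session

There is one attempt and no reset: what is moved stays moved. The work goes in short steps, Python scripts to look and compute and a shell command to move; the robot and the scene stay as the last step left them, time stands still between calls to the robot, and variables do not carry over. Pictures are saved under pics/ and viewed, and the job is handed in when it is done.

```bash
ls; mkdir -p pics
python3 - <<'E'
from workcell import arm, viewer
import cv2
for n in("scene","top"):
    cv2.imwrite(f"pics/{n}0.png",viewer.get_image(n)[:,:,::-1]); print(viewer.camera_info(n))
s=arm.read_state()
for k in s: print(k,s[k])
E
```

```text
pics
{'camera_matrix': array([[366.87830239,   0.        , 316.47927052],
       [  0.        , 366.87830239, 196.42965358],
       [  0.        ,   0.        ,   1.        ]]), 'k1': -0.05974387593241147, 'origin': array([1.36040113, 0.14445546, 0.57566684]), 'orientation': array([ 0.54102405,  0.69090111, -0.37309521, -0.30124507])}
{'camera_matrix': array([[496.00040677,   0.        , 327.83130713],
       [  0.        , 496.00040677, 200.22866884],
       [  0.        ,   0.        ,   1.        ]]), 'k1': -0.09576493146835656, 'origin': array([ 0.54145329, -0.02787886,  1.05935991]), 'orientation': array([ 0.70854593, -0.70451332,  0.03268687, -0.02356298])}
time_s 0.1
qpos [ 1.11650164e+00  4.94136044e-01  1.34608836e+00 -9.69417188e-06
  1.30250301e+00 -9.55251264e-02]
joint_vel [ 2.75665209e-04  2.22957794e-04 -3.28861034e-03 -1.48470636e-03
 -1.59496357e-03  2.95042166e-05]
effort [ 5.40610872e-04 -8.80249715e+01 -3.82546735e+01  7.08886958e-02
  4.79809055e-02 -1.37727048e-05]
eef_pos [0.21930931 0.58487896 0.21338207]
tool_rot [ 1.78422962e-01  9.83953721e-01 -5.47343368e-04 -1.49523669e-04]
wrist_force [0.21668263 0.92673679 0.44359224]
wrist_torque [-0.01208539 -0.00795054  0.01510842]
grip_width 0.09112271428574753
```

View pics/scene0.png

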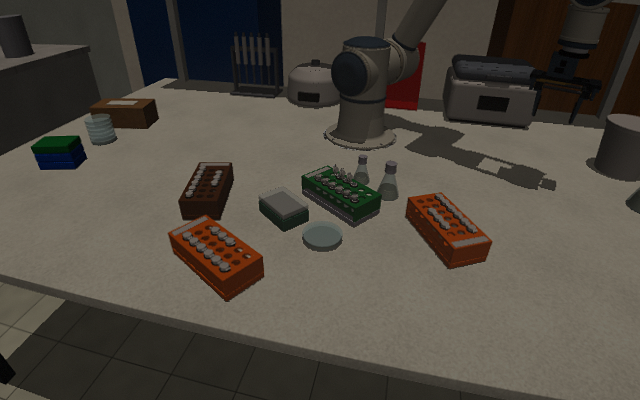

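View pics/top0.png

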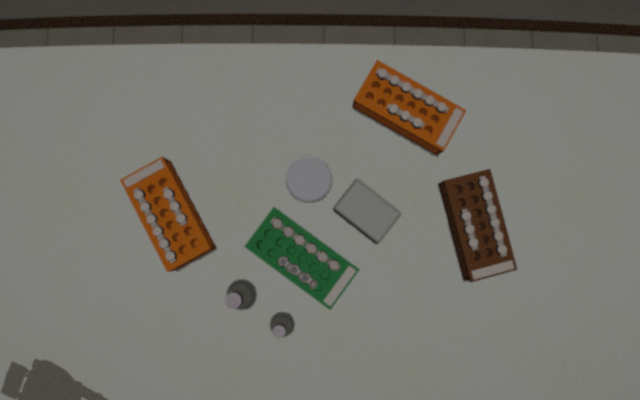

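Run:
```python
import cv2,numpy as np
t=cv2.imread("pics/top0.png");s=cv2.imread("pics/scene0.png")
g=lambda i:np.clip(i.astype(float)*1.5,0,255).astype(np.uint8)
def c(i,x,y,w,h,W,H): return cv2.resize(g(i[y:y+h,x:x+w]),(W,H),interpolation=cv2.INTER_CUBIC)
a=np.hstack([c(t,235,200,133,120,400,360),c(t,345,55,133,120,400,360)])
b=np.hstack([c(t,110,150,115,125,266,290)[:240],c(t,430,165,115,125,266,290)[:240],c(s,160,150,240,150,268,240)])
cv2.imwrite("pics/z1.png",np.vstack([a,b]))
cv2.imwrite("pics/z2.png",np.vstack([c(s,295,155,100,75,800,600)]))
```

```text
(no output)
```

View pics/z1.png

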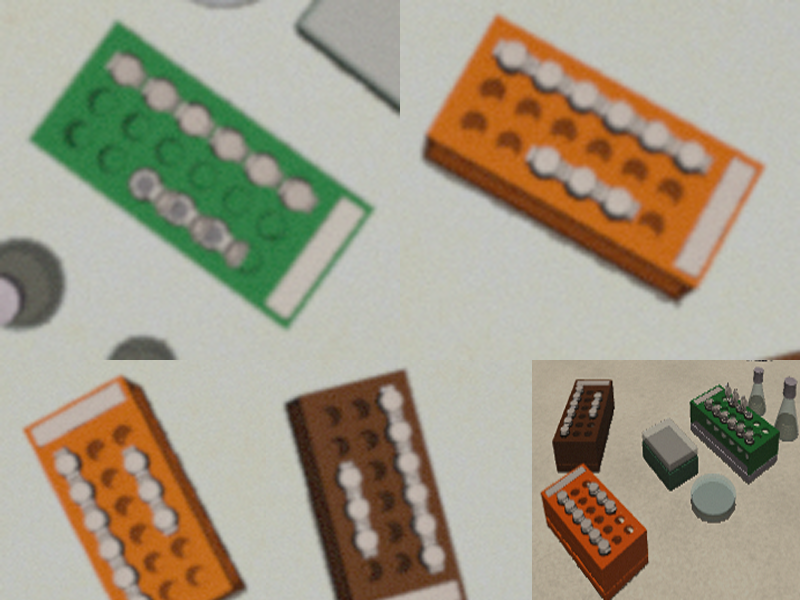

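View pics/z2.png

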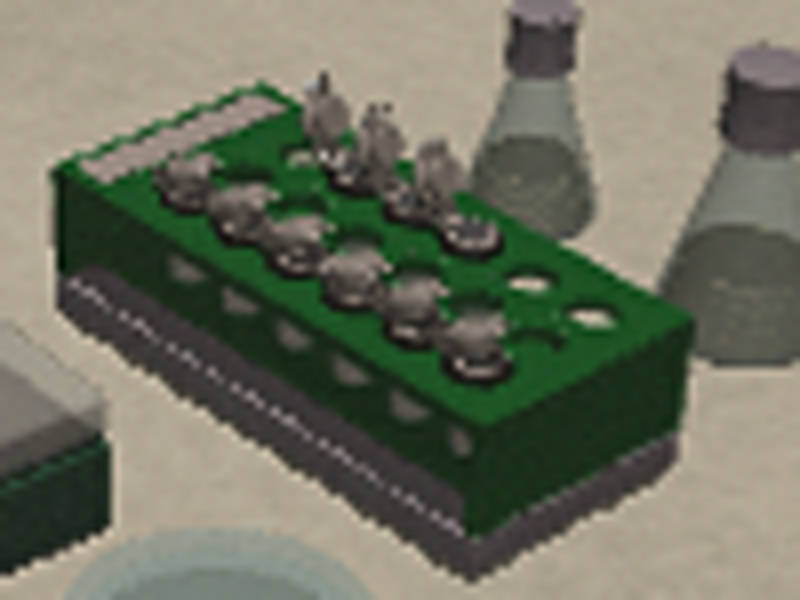

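```bash
cat > h.py <<'E'
import numpy as np,cv2
from workcell import arm,viewer
from scipy.spatial.transform import Rotation as R
def ray(name,px,z):
    I=viewer.camera_info(name);K=I["camera_matrix"]
    d=(np.array(px,float)-K[:2,2])/K[0,0]; u=d.copy()
    for _ in range(20): u=d/(1+I["k1"]*(u@u))
    v=R.from_quat(I["orientation"]).apply([u[0],u[1],1]); o=I["origin"]
    return o+v*(z-o[2])/v[2]
def proj(name,P):
    I=viewer.camera_info(name);K=I["camera_matrix"]
    c=R.from_quat(I["orientation"]).inv().apply(np.array(P)-I["origin"]); u=c[:2]/c[2]
    return u*(1+I["k1"]*(u@u))*K[0,0]+K[:2,2]
E
cat > loc.py <<'E'
import sys
from h import *
t=cv2.imread(sys.argv[1])
hsv=cv2.cvtColor(t,cv2.COLOR_BGR2HSV)
m=cv2.inRange(hsv,(50,110,50),(85,255,255)); m[:195]=0;m[315:]=0;m[:,:235]=0;m[:,370:]=0
cs,_=cv2.findContours(m,cv2.RETR_EXTERNAL,cv2.CHAIN_APPROX_NONE)
c=max(cs,key=cv2.contourArea); h=cv2.convexHull(c)
P=np.array([ray("top",p,0.062)[:2] for p in h[:,0].astype(float)])*1000
r=cv2.minAreaRect(P.astype(np.float32)); print("rect",r)
b=cv2.boxPoints(r); print(b)
print([proj("top",[*(q/1000),.062]).round(1) for q in b])
w=cv2.inRange(hsv,(0,0,110),(180,70,255))
w=cv2.bitwise_and(w,cv2.fillConvexPoly(np.zeros_like(m),h,255))
n,l,st,ce=cv2.connectedComponentsWithStats(w)
for i in range(1,n):
    if st[i,4]>15: print(st[i,4],ce[i].round(1),(ray("top",ce[i],0.062)*1000).round(1),(ray("top",ce[i],0.074)*1000).round(1))
E
python3 loc.py pics/top0.png
```

```text
rect ((507.9657287597656, 15.343154907226562), (200.77590942382812, 95.61415100097656), 54.10312271118164)
[[410.37817  -37.947838]
 [487.8327   -94.00912 ]
 [605.5533    68.63415 ]
 [528.09875  124.69543 ]]
[array([326. , 305.6]), array([354.2, 266.7]), array([273.6, 207.5]), array([245.2, 245.9])]
41 [276.8 223.2] [574.   61.8  62. ] [573.6  60.7  74. ]
38 [288.1 231.3] [558.   38.9  62. ] [557.8  38.1  74. ]
52 [299.2 239.6] [541.5  16.3  62. ] [541.5  15.8  74. ]
44 [311.  248.2] [524.5  -7.2  62. ] [524.7  -7.5  74. ]
48 [322.1 256.3] [508.3 -29.6  62. ] [508.7 -29.6  74. ]
44 [333.8 265. ] [491.  -53.2  62. ] [491.7 -52.9  74. ]
157 [339.4 281.6] [458.1 -64.5  62. ] [459.1 -64.1  74. ]
```

```bash
python3 -m creep '[[-0.16,-0.18,0,0,0,0.08,-1],[-0.32,-0.36,0,0,0,0.17,-1],[-0.48,-0.54,0,0,0,0.25,-1],[-0.64,-0.72,0,0,0,0.34,-1],[-0.8,-0.9,0,0,0,0.34,-1],[-0.8,-0.9,0,0,0,0.34,-1],[-0.8,-0.9,0,0,0,0.34,-1]]' 20
cat > st.py <<'E'
import sys
from h import *
s=arm.read_state(); p=np.array(s["eef_pos"]);r=R.from_quat(s["tool_rot"])
d=np.array([.586,.810,0]); t1=np.array([.4933,-.051,.072])
print("t",s["time_s"],"p",p.round(4),"width",s["grip_width"],"F",s["wrist_force"].round(2) if hasattr(s["wrist_force"],"round") else s["wrist_force"])
print("axes",r.as_matrix().round(4).tolist(),"q",np.round(s["qpos"],3))
print("yaw of tool y - row",np.degrees(np.arctan2(*r.as_matrix()[1::-1,1]))-54.1)
v=p-t1; print("along",v@d*1000,"lat",(v@np.array([-.81,.586,0]))*1000)
g=t1+float(sys.argv[1])/1000*d; g[2]=float(sys.argv[2])
print("rows shift to goal",(r.inv().apply(g-p)/.25).round(4))
E
python3 st.py -42 0.11
```

```text
time_s: 0.98
eef_pos: [0.3278, 0.3044, 0.2139]
tool_rot: [0.308, 0.951, 0.0, -0.0]
wrist_force: [0.2, 0.3, 0.3]
grip_width: 0.0245
t 0.975 p [0.3278 0.3044 0.2139] width 0.02447647323553887 F [0.18 0.26 0.3 ]
axes [[-0.8099, 0.5865, -0.0001], [0.5865, 0.8099, 0.0002], [0.0002, 0.0001, -1.0]] q [ 0.615  0.245  1.762  0.     1.135 -0.33 ]
yaw of tool y - row -0.01170860691964748
along 190.91350903180145 lat 342.3267071378247
rows shift to goal [-1.3702 -0.9312  0.4153]
```

```bash
python3 -m creep '[[-0.2,-0.14,0,0,0,0,-1],[-0.4,-0.27,0,0,0,0,-1],[-0.6,-0.41,0,0,0,0,-1],[-0.8,-0.55,0,0,0,0,-1],[-0.9,-0.62,0,0,0,0,-1],[-0.9,-0.62,0,0,0,0,-1]]' 
python3 st.py -42 0.11
```

```text
time_s: 1.72
eef_pos: [0.4203, 0.0464, 0.2138]
tool_rot: [0.308, 0.951, 0.0, 0.0]
wrist_force: [-1.6, 0.2, -0.1]
grip_width: 0.0003
t 1.725 p [0.4203 0.0464 0.2138] width 0.00028321701338670954 F [-1.63  0.16 -0.1 ]
axes [[-0.8099, 0.5866, 0.0001], [0.5866, 0.8099, -0.0], [-0.0001, 0.0, -1.0]] q [-0.032  0.21   1.813 -0.     1.119 -0.975]
yaw of tool y - row -0.018554817059325046
along 36.070419522339456 lat 116.2091740379819
rows shift to goal [-0.4651 -0.312   0.4152]
```

```bash
python3 -m creep '[[-0.2,-0.14,0,0,0,0,-1],[-0.4,-0.28,0,0,0,0,-1],[-0.465,-0.312,0.1,0,0,0,-1],[-0.465,-0.312,0.25,0,0,0,-1],[-0.465,-0.312,0.415,0,0,0,-1],[-0.465,-0.312,0.415,0,0,0,-1],[-0.465,-0.312,0.415,0,0,0,-1]]' 
python3 st.py -42 0.0705
python3 - <<'E'
from h import *
for n in("scene","top"):
    cv2.imwrite(f"pics/{n}1.png",viewer.get_image(n)[:,:,::-1])
t=cv2.imread("pics/top1.png")[180:330,215:415];s=cv2.imread("pics/scene1.png")[130:250,275:435]
g=lambda i:np.clip(i.astype(float)*1.5,0,255).astype(np.uint8)
cv2.imwrite("pics/z3.png",np.hstack([cv2.resize(g(t),(400,300),interpolation=2),cv2.resize(g(s),(400,300),interpolation=2)]))
E
```

```text
time_s: 2.6
eef_pos: [0.4686, -0.0836, 0.1112]
tool_rot: [0.307, 0.952, 0.0, 0.0]
wrist_force: [-0.3, -0.9, 0.2]
grip_width: 0.0005
t 2.6 p [ 0.4686 -0.0836  0.1112] width 0.0004754670551872703 F [-0.31 -0.93  0.25]
axes [[-0.8114, 0.5845, 0.0007], [0.5845, 0.8114, -0.0001], [-0.0006, 0.0003, -1.0]] q [-0.302  0.431  1.826  0.     0.883 -1.249]
yaw of tool y - row 0.12930882952155542
along -40.88360415418569 lat 0.9082929798750887
rows shift to goal [-0.0035 -0.0044  0.1628]
```

View pics/z3.png

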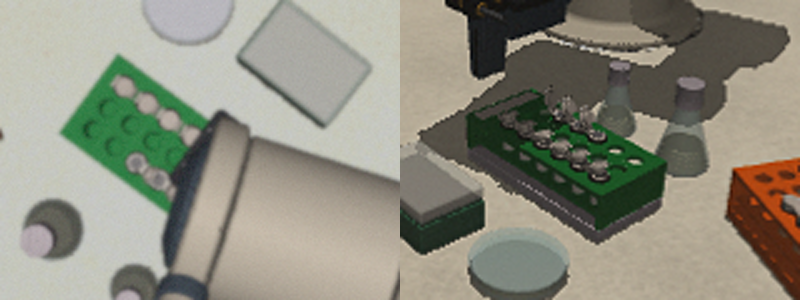

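Run:
```python
from h import *
for P in([.4686,-.0836,.1112],[.4933,-.051,.072],[.5753,.0624,.072],[.4933,-.051,.067]): print(proj("scene",P),proj("top",P))
```

```text
[309.42886403 158.36898999] [350.40883649 278.27734561]
[318.54063412 176.25589136] [332.83858771 264.1541626 ]
[354.62038013 197.30010432] [276.04228914 222.41395536]
[318.51273408 177.81764567] [332.78034119 264.03091495]
```

View pics/scene1.png

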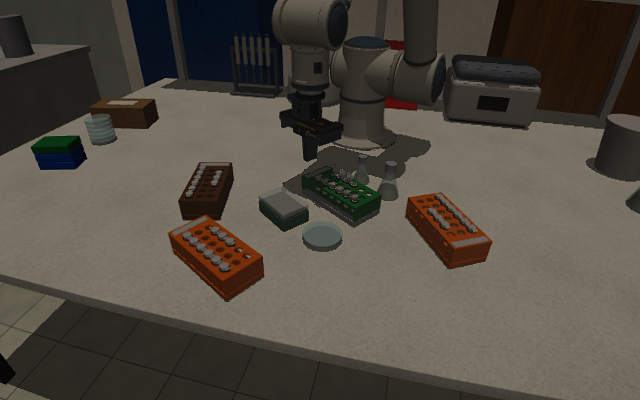

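```bash
python3 -m creep '[[0,0,0.06,0,0,0,-1],[0,0,0.12,0,0,0,-1],[0,0,0.15,0,0,0,-1],[0,0,0.15,0,0,0,-1],[0,0,0.15,0,0,0,-1],[0,0,0.15,0,0,0,-1]]' 
python3 st.py 0 0.0705
```

```text
time_s: 3.45
eef_pos: [0.4681, -0.0845, 0.0731]
tool_rot: [0.308, 0.951, 0.0, 0.0]
wrist_force: [0.5, 0.1, -0.5]
grip_width: 0.0004
t 3.45 p [ 0.4681 -0.0845  0.0731] width 0.0004412931168046852 F [ 0.46  0.08 -0.49]
axes [[-0.8105, 0.5858, 0.0008], [0.5858, 0.8105, -0.0002], [-0.0007, 0.0003, -1.0]] q [-0.304  0.496  1.863  0.     0.782 -1.249]
yaw of tool y - row 0.04181885293851906
along -41.916090877200645 lat 0.7935815669294777
rows shift to goal [-0.0032  0.1677  0.0106]
```

```bash
python3 -m creep '[[-0.003,0,0.01,0,0,0,-1],[-0.003,0,0.01,0,0,0,-1],[-0.003,0.02,0.01,0,0,0,-1],[-0.003,0.04,0.01,0,0,0,-1],[-0.003,0.06,0.01,0,0,0,-1],[-0.003,0.08,0.01,0,0,0,-1],[-0.003,0.1,0.01,0,0,0,-1],[-0.003,0.12,0.01,0,0,0,-1]]' 
python3 st.py 0 0.0705
```

```text
time_s: 4.45
eef_pos: [0.4862, -0.0603, 0.0702]
tool_rot: [0.308, 0.951, -0.0, 0.0]
wrist_force: [-1.2, -1.0, 1.8]
grip_width: 0.0003
t 4.45 p [ 0.4862 -0.0603  0.0702] width 0.0003165829087330319 F [-1.18 -1.03  1.77]
axes [[-0.8105, 0.5857, 0.0001], [0.5857, 0.8105, -0.0001], [-0.0001, 0.0, -1.0]] q [-0.245  0.515  1.83  -0.     0.796 -1.19 ]
yaw of tool y - row 0.045242325977341125
along -11.67931173121336 lat 0.28015488298141156
rows shift to goal [-0.0011  0.0467 -0.0011]
```

Contact is light (about 1.8 N up); continuing along the row.

```bash
python3 -m creep '[[0,0.02,0,0,0,0,-1],[0,0.04,0,0,0,0,-1],[0,0.06,0,0,0,0,-1],[0,0.08,0,0,0,0,-1],[0,0.1,0,0,0,0,-1],[0,0.12,0,0,0,0,-1],[0,0.14,0,0,0,0,-1],[0,0.16,0,0,0,0,-1]]' 
python3 st.py 0 0.0705
python3 - <<'E'
from h import *
for n in("scene","top"):
    cv2.imwrite(f"pics/{n}2.png",viewer.get_image(n)[:,:,::-1])
t=cv2.imread("pics/top2.png")[180:330,215:415];s=cv2.imread("pics/scene2.png")[150:234,290:402]
g=lambda i:np.clip(i.astype(float)*1.5,0,255).astype(np.uint8)
cv2.imwrite("pics/z4.png",np.hstack([cv2.resize(g(t),(400,300),interpolation=2),cv2.resize(g(s),(400,300),interpolation=2)]))
E
```

```text
time_s: 5.45
eef_pos: [0.5097, -0.0278, 0.0701]
tool_rot: [0.308, 0.951, 0.0, 0.0]
wrist_force: [-1.2, -1.2, 2.3]
grip_width: 0.0005
t 5.45 p [ 0.5097 -0.0278  0.0701] width 0.00048736410076937137 F [-1.23 -1.23  2.31]
axes [[-0.8104, 0.5858, 0.0], [0.5858, 0.8104, 0.0], [-0.0, 0.0001, -1.0]] q [-0.172  0.535  1.781  0.     0.826 -1.117]
yaw of tool y - row 0.03973047961342502
along 28.346172877301818 lat 0.31755603518885545
rows shift to goal [-0.0012 -0.1134 -0.0014]
```

View pics/z4.png

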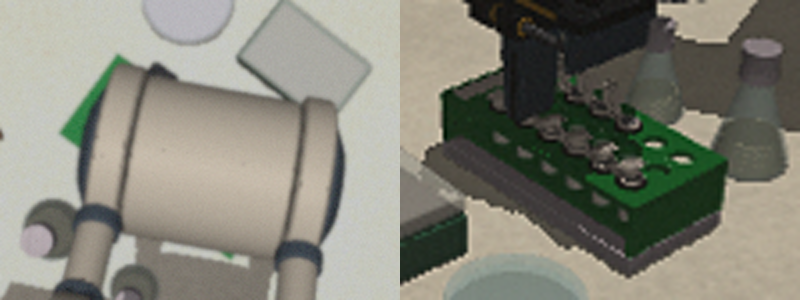

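```bash
python3 -m creep '[[0,0.02,0,0,0,0,-1],[0,0.04,0,0,0,0,-1],[0,0.06,0,0,0,0,-1],[0,0.08,0,0,0,0,-1],[0,0.1,0,0,0,0,-1],[0,0.12,0,0,0,0,-1],[0,0.14,0,0,0,0,-1],[0,0.16,0,0,0,0,-1],[0,0.18,0,0,0,0,-1],[0,0.2,0,0,0,0,-1]]' 
python3 st.py 0 0.0705
```

```text
time_s: 6.8
eef_pos: [0.539, 0.0127, 0.0702]
tool_rot: [0.308, 0.951, 0.0, 0.0]
wrist_force: [0.0, -1.9, 1.7]
grip_width: 0.0004
t 6.8 p [0.539  0.0127 0.0702] width 0.00042150783841993016 F [ 0.05 -1.94  1.66]
axes [[-0.8105, 0.5858, 0.0001], [0.5858, 0.8105, 0.0001], [-0.0001, 0.0001, -1.0]] q [-0.087  0.563  1.71   0.     0.868 -1.032]
yaw of tool y - row 0.04215178972618361
along 78.38350731396011 lat 0.3375096053051552
rows shift to goal [-0.0012 -0.3136 -0.0014]
```

```bash
python3 -m creep '[[0,0.02,0,0,0,0,-1],[0,0.04,0,0,0,0,-1],[0,0.06,0,0,0,0,-1],[0,0.08,0,0,0,0,-1],[0,0.1,0,0,0,0,-1],[0,0.12,0,0,0,0,-1],[0,0.14,0,0,0,0,-1],[0,0.16,0,0,0,0,-1],[0,0.18,0,0,0,0,-1],[0,0.2,0,0,0,0,-1]]' 
python3 st.py 155 0.0705
```

```text
time_s: 8.05
eef_pos: [0.5682, 0.0532, 0.0702]
tool_rot: [0.308, 0.951, 0.0, 0.0]
wrist_force: [-0.3, -1.6, 2.4]
grip_width: 0.0003
t 8.05 p [0.5682 0.0532 0.0702] width 0.00032535458344429063 F [-0.33 -1.6   2.4 ]
axes [[-0.8104, 0.5859, 0.0001], [0.5859, 0.8104, 0.0001], [-0.0, 0.0001, -1.0]] q [-0.011  0.596  1.631  0.     0.915 -0.956]
yaw of tool y - row 0.036551761691399065
along 128.3049757336665 lat 0.3741794494828381
rows shift to goal [-0.0015  0.1065 -0.0013]
```

```bash
python3 -m creep '[[0,0.02,0,0,0,0,-1],[0,0.04,0,0,0,0,-1],[0,0.06,0,0,0,0,-1],[0,0.08,0,0,0,0,-1],[0,0.1,0,0,0,0,-1],[0,0.1,0,0,0,0,-1],[0,0.1,-0.05,0,0,0,-1],[0,0.1,-0.2,0,0,0,-1],[0,0.1,-0.4,0,0,0,-1],[0,0.1,-0.6,0,0,0,-1]]' 
python3 st.py 155 0.2
```

```text
time_s: 9.3
eef_pos: [0.5821, 0.0729, 0.2225]
tool_rot: [0.308, 0.951, -0.0, -0.0]
wrist_force: [0.1, 0.3, -0.0]
grip_width: 0.0004
t 9.3 p [0.5821 0.0729 0.2225] width 0.0003979437934325833 F [ 0.08  0.35 -0.04]
axes [[-0.8103, 0.586, -0.0001], [0.586, 0.8103, -0.0002], [0.0, -0.0002, -1.0]] q [ 0.023  0.431  1.432 -0.     1.279 -0.922]
yaw of tool y - row 0.02875481153733972
along 152.41935819949097 lat 0.6498384727861701
rows shift to goal [-0.0026  0.01    0.0899]
```

Now move well aside (+x of rack/world +y) at height to see the rack.

```bash
python3 -m creep '[[0.1,0.2,0,0,0,0,-1],[0.2,0.4,0,0,0,0,-1],[0.3,0.6,0,0,0,0,-1],[0.45,0.75,0,0,0,0,-1],[0.6,0.85,0,0,0,0,-1],[0.6,0.85,0,0,0,0,-1],[0.6,0.85,0,0,0,0,-1]]'
python3 - <<'E'
from h import *
for n in("scene","top"):
    cv2.imwrite(f"pics/{n}3.png",viewer.get_image(n)[:,:,::-1])
t=cv2.imread("pics/top3.png")[180:330,215:415];s=cv2.imread("pics/scene3.png")[150:240,290:400]
g=lambda i:np.clip(i.astype(float)*1.5,0,255).astype(np.uint8)
cv2.imwrite("pics/z5.png",np.hstack([cv2.resize(g(t),(400,300),interpolation=2),cv2.resize(g(s),(400,327),interpolation=2)[:300]]))
E
python3 loc.py pics/top3.png
```

```text
time_s: 10.18
eef_pos: [0.5855, 0.3326, 0.2206]
tool_rot: [0.308, 0.951, -0.0, 0.0]
wrist_force: [1.0, -1.2, -0.4]
grip_width: 0.0004
rect ((510.3219299316406, 18.096710205078125), (193.52516174316406, 96.000732421875), 54.061920166015625)
[[414.66736  -32.07536 ]
 [492.3945   -88.419205]
 [605.9765    68.26878 ]
 [528.2494   124.612625]]
[array([323. , 303.4]), array([351.4, 264.4]), array([273.8, 207.3]), array([245.2, 245.8])]
69 [275.8 222.2] [576.   63.8  62. ] [575.6  62.7  74. ]
391 [310.  247.4] [526.1  -5.2  62. ] [526.3  -5.5  74. ]
90 [336.6 283.5] [454.3 -58.9  62. ] [455.4 -58.5  74. ]
```

View pics/z5.png

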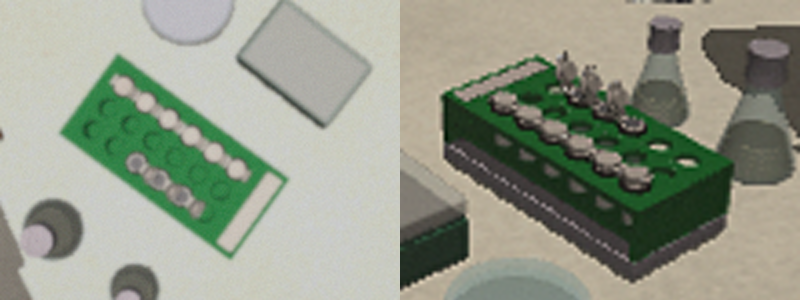

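Run:
```python
from h import *
a=cv2.imread("pics/scene3.png");b=cv2.imread("pics/scene0.png")
g=lambda i:np.clip(i.astype(float)*1.8,0,255).astype(np.uint8)
c=lambda i:cv2.resize(g(i[168:208,308:362]),(400,296),interpolation=2)
d=cv2.absdiff(cv2.imread("pics/top3.png"),cv2.imread("pics/top0.png"))[180:330,215:415]
cv2.imwrite("pics/z6.png",np.vstack([np.hstack([c(b),c(a)]),np.hstack([cv2.resize(np.clip(d.astype(int)*3,0,255).astype(np.uint8),(400,300)),cv2.resize(g(a[212:272,172:252]),(400,300),interpolation=2)])]))
```

```text
(no output)
```

View pics/z6.png

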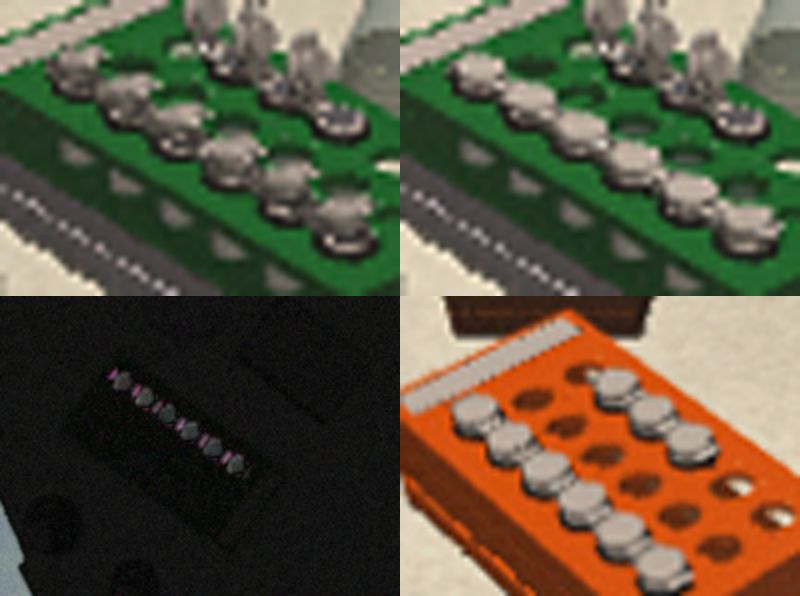

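Run:
```python
from h import *
for f in("top0","top3","scene0","scene3"):
    i=cv2.imread(f"pics/{f}.png",0)
    o=[]
    for k in range(6):
        p=proj(f[:-1],np.array([.4933,-.051,.072])+.028*k*np.array([.586,.81,0])).round().astype(int)
        o.append(round(i[p[1]-1:p[1]+2,p[0]-1:p[0]+2].mean(),1))
    print(f,o)
s=arm.read_state();print(s["time_s"],s["joint_vel"].round(3))
```

```text
top0 [np.float64(111.8), np.float64(112.2), np.float64(112.3), np.float64(114.1), np.float64(109.7), np.float64(110.1)]
top3 [np.float64(129.7), np.float64(130.9), np.float64(130.8), np.float64(130.4), np.float64(131.0), np.float64(127.0)]
scene0 [np.float64(72.3), np.float64(66.6), np.float64(68.7), np.float64(77.9), np.float64(58.3), np.float64(63.9)]
scene3 [np.float64(90.6), np.float64(96.1), np.float64(94.9), np.float64(94.8), np.float64(98.3), np.float64(93.3)]
10.275 [-0.003  0.002  0.001  0.002 -0.002 -0.   ]
```

Run:
```python
from h import *
F={n:np.mean([cv2.cvtColor(viewer.get_image(n),cv2.COLOR_RGB2GRAY).astype(float) for _ in range(6)],0) for n in("top","scene")}
for n in F:
    i=F[n]
    for k in range(6):
        p=proj(n,np.array([.4933,-.051,.072])+.028*k*np.array([.586,.81,0])).round().astype(int)
        w=np.sort(i[p[1]-4:p[1]+5,p[0]-5:p[0]+6].ravel())[::-1]
        print(n,k+1,"top8",w[:8].mean().round(1),"16",w[:16].mean().round(1),"24",w[:24].mean().round(1))
i=F["scene"][170:212,310:366]
cv2.imwrite("pics/z7.png",cv2.resize(np.clip(i*2,0,255).astype(np.uint8),(800,600),interpolation=0))
```

```text
top 1 top8 131.1 16 130.7 24 130.3
top 2 top8 131.2 16 130.9 24 130.6
top 3 top8 131.2 16 131.0 24 130.7
top 4 top8 131.5 16 131.2 24 130.8
top 5 top8 131.3 16 131.0 24 130.6
top 6 top8 128.8 16 128.2 24 127.6
scene 1 top8 103.6 16 101.8 24 100.8
scene 2 top8 103.3 16 101.7 24 98.6
scene 3 top8 103.0 16 101.0 24 97.6
scene 4 top8 104.8 16 101.8 24 99.3
scene 5 top8 104.9 16 102.1 24 100.6
scene 6 top8 99.8 16 97.1 24 94.0
```

View pics/z7.png

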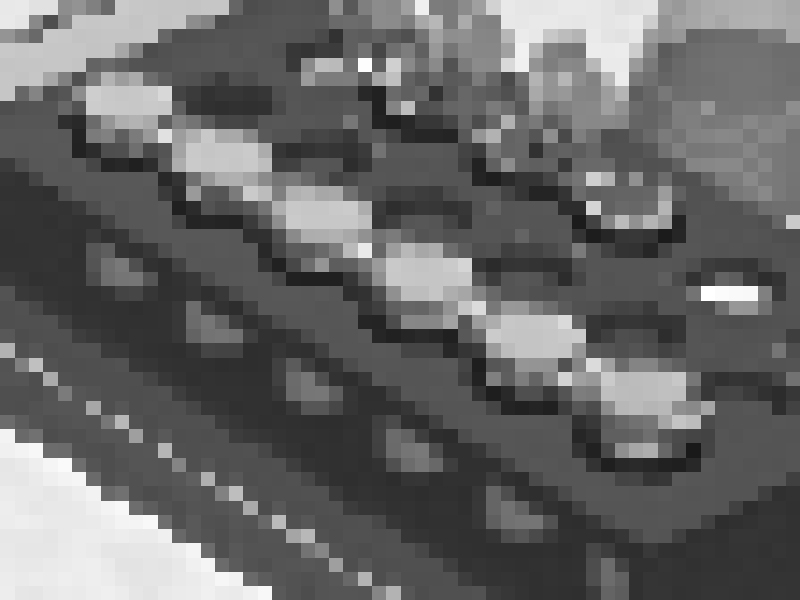

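Cap 6's top is consistently a little darker than the other five in both views (128 vs 131, 97 vs 102), so it may be slightly short of flat. I'll go back to wipe cap 6 again, this time running the finger fully off its lip.

```bash
python3 st.py 138 0.10
```

```text
t 10.875 p [0.5856 0.3332 0.2202] width 0.0005439662293125101 F [ 0.16 -0.06  0.15]
axes [[-0.8105, 0.5858, -0.0], [0.5858, 0.8105, -0.0], [-0.0, -0.0, -1.0]] q [ 0.429  0.559  1.205 -0.     1.377 -0.516]
yaw of tool y - row 0.043465830526457694
along 365.2969378892089 lat 150.4449963599987
rows shift to goal [-0.6015 -0.91    0.4807]
```

```bash
python3 -m creep '[[-0.15,-0.2,0,0,0,0,-1],[-0.3,-0.4,0,0,0,0,-1],[-0.45,-0.6,0,0,0,0,-1],[-0.6,-0.8,0,0,0,0,-1],[-0.602,-0.91,0.1,0,0,0,-1],[-0.602,-0.91,0.3,0,0,0,-1],[-0.602,-0.91,0.48,0,0,0,-1],[-0.602,-0.91,0.54,0,0,0,-1],[-0.602,-0.91,0.54,0,0,0,-1],[-0.602,-0.91,0.54,0,0,0,-1]]'
python3 st.py 138 0.0695
```

```text
time_s: 12.12
eef_pos: [0.5754, 0.0609, 0.0868]
tool_rot: [0.308, 0.951, 0.0, 0.001]
wrist_force: [0.1, 0.4, 0.8]
grip_width: 0.0008
t 12.125 p [0.5754 0.0609 0.0868] width 0.0007515863523506962 F [0.11 0.37 0.77]
axes [[-0.8106, 0.5856, 0.0024], [0.5856, 0.8106, 0.0], [-0.0019, 0.0014, -1.0]] q [ 0.002  0.579  1.6    0.     0.96  -0.943]
yaw of tool y - row 0.05766394390187912
along 138.70867939973527 lat -0.9293183203215059
rows shift to goal [ 0.0039 -0.0032  0.0691]
```

```bash
python3 -m creep '[[0,0,0.03,0,0,0,-1],[0,0,0.05,0,0,0,-1],[0,0,0.06,0,0,0,-1],[0,0,0.062,0,0,0,-1],[0,0,0.062,0,0,0,-1],[0,0,0.062,0,0,0,-1]]'
python3 st.py 178 0.0695
```

```text
time_s: 12.88
eef_pos: [0.5743, 0.0607, 0.0698]
tool_rot: [0.308, 0.951, 0.0, 0.0]
wrist_force: [-0.4, 0.7, 2.6]
grip_width: 0.0001
t 12.875 p [0.5743 0.0607 0.0698] width 0.00012072662654834238 F [-0.41  0.66  2.64]
axes [[-0.8105, 0.5858, 0.0001], [0.5858, 0.8105, 0.0], [-0.0001, 0.0001, -1.0]] q [ 0.002  0.603  1.614  0.     0.924 -0.943]
yaw of tool y - row 0.04309424853257582
along 137.95038425337268 lat -0.11854460997942927
rows shift to goal [0.0004 0.1599 0.0012]
```

```bash
python3 -m creep '[[0,0.02,0,0,0,0,-1],[0,0.04,0,0,0,0,-1],[0,0.06,0,0,0,0,-1],[0,0.08,0,0,0,0,-1],[0,0.1,0,0,0,0,-1],[0,0.12,0,0,0,0,-1],[0,0.14,0,0,0,0,-1],[0,0.16,0,0,0,0,-1],[0,0.18,0,0,0,0,-1],[0,0.18,0,0,0,0,-1]]'
python3 -m creep '[[0,0,-0.05,0,0,0,-1],[0,0,-0.2,0,0,0,-1],[0,0,-0.4,0,0,0,-1],[0,0,-0.6,0,0,0,-1],[0.15,0.2,-0.6,0,0,0,-1],[0.3,0.4,-0.6,0,0,0,-1],[0.5,0.6,-0.6,0,0,0,-1],[0.6,0.75,-0.6,0,0,0,-1],[0.6,0.75,-0.6,0,0,0,-1],[0.6,0.75,-0.6,0,0,0,-1]]'
cat > chk.py <<'E'
from h import *
F={n:np.mean([cv2.cvtColor(viewer.get_image(n),cv2.COLOR_RGB2GRAY).astype(float) for _ in range(6)],0) for n in("top","scene")}
for n in F:
    i=F[n];o=[]
    for k in range(6):
        p=proj(n,np.array([.4933,-.051,.072])+.028*k*np.array([.586,.81,0])).round().astype(int)
        w=np.sort(i[p[1]-4:p[1]+5,p[0]-5:p[0]+6].ravel())[::-1]
        o+=[w[:16].mean().round(1)]
    print(n,o)
i=F["scene"][170:212,310:366]
cv2.imwrite("pics/z8.png",cv2.resize(np.clip(i*2,0,255).astype(np.uint8),(800,600),interpolation=0))
cv2.imwrite("pics/top4.png",viewer.get_image("top")[:,:,::-1]);cv2.imwrite("pics/scene4.png",viewer.get_image("scene")[:,:,::-1])
E
python3 chk.py; python3 loc.py pics/top4.png
```

```text
time_s: 14.12
eef_pos: [0.6008, 0.0975, 0.0697]
tool_rot: [0.308, 0.951, 0.0, 0.0]
wrist_force: [0.5, 0.1, -0.3]
grip_width: 0.0006
time_s: 15.38
eef_pos: [0.5887, 0.3366, 0.2202]
tool_rot: [0.308, 0.951, -0.0, 0.0]
wrist_force: [-0.5, 0.2, -0.4]
grip_width: 0.0005
top [np.float64(130.6), np.float64(130.8), np.float64(130.9), np.float64(130.9), np.float64(130.6), np.float64(130.6)]
scene [np.float64(101.8), np.float64(101.8), np.float64(101.1), np.float64(102.1), np.float64(102.0), np.float64(102.5)]
rect ((509.62152099609375, 17.236427307128906), (195.63734436035156, 95.79875946044922), 54.10090255737305)
[[413.46368  -33.915417]
 [491.06555  -90.08794 ]
 [605.77936   68.388275]
 [528.1775   124.56079 ]]
[array([324. , 304.1]), array([352.2, 265.1]), array([273.7, 207.4]), array([245.3, 245.9])]
459 [304.4 243.3] [534.2   6.   62. ] [534.3   5.6  74. ]
122 [335.9 285.1] [451.2 -57.5  62. ] [452.3 -57.1  74. ]
```

View pics/z8.png

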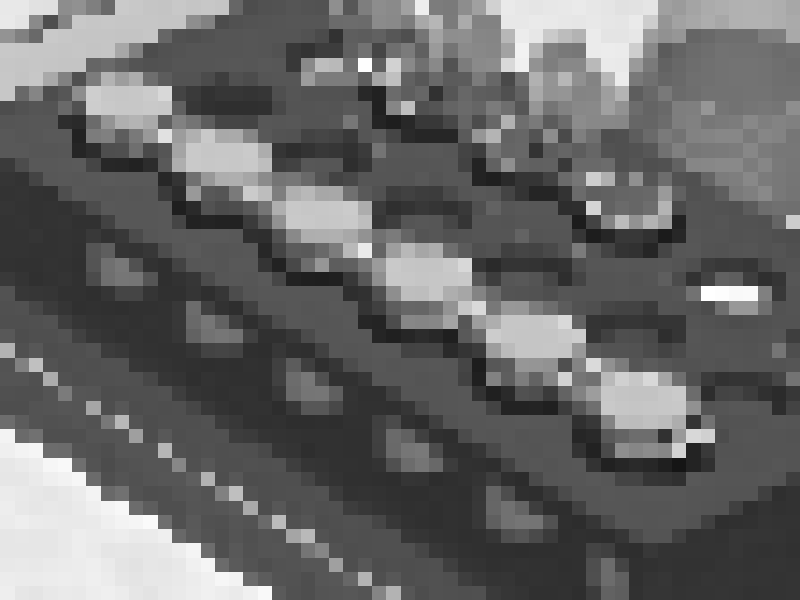

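View pics/top4.png

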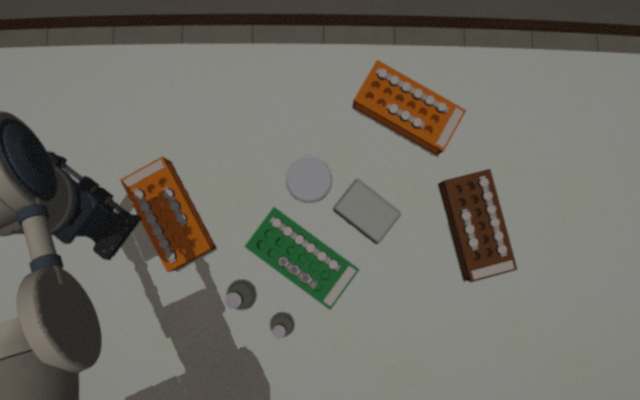

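Cap 6 now matches the other five, so it had been slightly ajar and is now flat. The rack sits in the same pixels as at the start, the hand is clear, and the wrist force is about zero. I'm handing in.

```bash
python3 -c "
from workcell import arm
print(arm.sign_off())"
```

```text
the job is handed in; nothing more can be done
None
```

All six caps in the full row of the green rack (centre at pixel 302,258 in the top view) are shut, and the job is handed in. It was the only one of the four racks with ajar and wide-open caps. I ran the closed fingertips along the row from the strip end, tube 1 to tube 6, about 2 mm below shut-cap height. Wrist forces read between moves stayed under about 3 N.

- **Cap 6:** After the first pass it looked slightly darker than the others in both views, so it was a little short of flat. That pass had lifted off before the finger cleared its lip. I pressed and wiped cap 6 again, running fully off the lip, and it then matched the rest (130.6 against 130.6–130.9 in the top view, 102.5 against 101.1–102.1 in the scene view).
- **Everything else:** The three wide-open caps look unchanged. The rack's two lip-end corners stayed within about 0.3 mm of where they started, and the glassware and tip box look undisturbed. The hand ended about 0.22 m up and clear of everything, with near-zero wrist force.
- **Check that disagreed:** The fitted rack outline came out shorter than the true 214 mm (194–201 mm), because the colour mask missed the thin green border at the strip. I therefore placed the row from the caps and the lip-end edge.

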